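Clip the lid onto a packed parts tub

TASK

The carton is packed: close the tub where it stands. Slip one long edge of the loose lid under the two fixed lips, then press the opposite side down beside the spring clips, with firm thumb pushes and no heavy shove, since the thin lid cracks, until both clips have snapped over its edge and it sits level and fully home on the rim. Leave the things around it alone.

Things in the scene. Friction and masses are not known exactly. Their poses are not given: they have to be found in the camera images.
- tub: open grey plastic tub, loose on the bench, carton inside: 180 (x) x 130 (y) x 75 mm, mouth 172 x 122 mm. Origin: centre of underside. Long +y side: two fixed lips (at x = -50, +50 mm, 30 wide, top 88 mm up) reach in over the rim, 7 mm above it. Long -y side: two bent spring-steel clips (same x, 28 wide) that pivot outward; noses lean in, ends flare out, top 97 mm up
- lid: grey lid lying flat: plate 182 (x) x 134 (y) x 5 mm; tapered skirt below, 16 mm deep, 166 x 120 mm, enters the mouth. Origin: centre of the skirt's lower edge; plate top z = 21. Grip ridge on top 90 (x) x 16 mm, top z = 39. Fits either way round; home, its origin is 59 mm above the tub's. Resting loose on the clips it is 13 mm high there. A pad gives way at 10 to 22 N; 34 N cracks the lid
- packing_bench: the bench with its beech top at z = 0, which everything stands on (fixed)
- carton: small brown carton 57 x 94 x 41 mm lying in the tub; origin at the centre of its underside
- tape_roll: bystander: yellow tape roll, 116 mm across, 49 mm high, lying flat; origin at the centre of its underside
- marker: bystander: black marker, 135 mm long, 20 mm thick, lying; origin under its middle
- tape_measure: bystander: yellow tape measure 63 x 90 x 38 mm; origin at the centre of its underside
- pad_1 (a point): centre of the top of the lid's round thumb pad (25 mm across, 2 mm high) at lid x = -50, y = +48, z = 23 mm
- pad_2 (a point): centre of the top of the lid's round thumb pad (25 mm across, 2 mm high) at lid x = +50, y = +48, z = 23 mm
- pad_3 (a point): centre of the top of the lid's round thumb pad (25 mm across, 2 mm high) at lid x = -50, y = -48, z = 23 mm
- pad_4 (a point): centre of the top of the lid's round thumb pad (25 mm across, 2 mm high) at lid x = +50, y = -48, z = 23 mm
- edge_1 (a point): point on the top of the lid's long edge at lid x = -50, y = +65, z = 21 mm; 80 mm above the tub's underside when home
- edge_2 (a point): point on the top of the lid's long edge at lid x = +50, y = +65, z = 21 mm; 80 mm above the tub's underside when home
- edge_3 (a point): point on the top of the lid's long edge at lid x = -50, y = -65, z = 21 mm; 80 mm above the tub's underside when home
- edge_4 (a point): point on the top of the lid's long edge at lid x = +50, y = -65, z = 21 mm; 80 mm above the tub's underside when home
- nose_1 (a point): nose (innermost bend) of the tub's spring clip at tub x = -50; at rest at tub y = -63, z = 82.5 mm; 4 mm farther out while the lid's edge pushes past it
- lip_1 (a point): underside, at its inner end, of the tub's fixed lip at tub x = -50: tub y = +64, z = 82 mm; its foot, 69 mm from the middle, stops the lid's edge; a short guide slants up and in from the lip to y = +60
- nose_2 (a point): nose (innermost bend) of the tub's spring clip at tub x = +50; at rest at tub y = -63, z = 82.5 mm; 4 mm farther out while the lid's edge pushes past it
- lip_2 (a point): underside, at its inner end, of the tub's fixed lip at tub x = +50: tub y = +64, z = 82 mm; its foot, 69 mm from the middle, stops the lid's edge; a short guide slants up and in from the lip to y = +60
Things that resemble listed ones, but are neither listed nor needed, are in the scene too. What is shaped like the carton but red or white is not meant.

How it is judged:
By the outcome, as a careful person would: the job done as asked, in the order asked, and still so for the second after the job is handed in, with the robot touching nothing.
It also fails if it takes over 45 s, if anything falls off the work surface, if the arm or the gripper's body presses on something with over 40 N, if the wrist force passes 120 N, or if a joint passes its speed limit or range.

ROBOT

A 6-joint arm with a two-finger parallel gripper is mounted at the origin on a cart in front of the work surface, level with it; the furniture and walls round the work are solid. World frame = base frame: x ahead of the robot, y to its left, z up, the work surface at z = 0. Lengths are in m, angles in rad, forces in N, time in s.
With the tool pointing down it reaches from about 0.275 to 0.825 m from the base axis. Payload 4.9 kg.
Tool frame: the origin (TCP) lies at the very end of the fingers, on their centre line; the grasp point (between the pads) lies 19 mm behind it; z points along the fingers, y is the line along which they close (so a half turn about z gives the same grasp; the last joint's range is limited). The gripper opens to 85 mm and grips with 20 to 120 N. Pads are 22 mm wide; open, the fingers measure 114 mm over their backs; the gripper's body (76 mm by 85 mm) begins 54 mm behind the grasp point. The pads swing forward as they close: fully open they stand 13 mm farther back than shut.
Start: joints at [-1.244, 0.326, -0.193, 1.052, 0, 1.437], TCP at [0.245, -0.493, 0.231] pointing down, gripper open.
Joint ranges: [-2.65, 2.65], [-0.97, 1.79], [-1.3, 1.35], [-1.93, 2.1], [-1.47, 1.37], [-3.14, 3.14]. Speed limits (rad/s): [2.57, 2.57, 3.14, 3.14, 3.14, 3.14].

INTERFACE

Orientations are given as a unit quaternion [x, y, z, w].
In Python, from cell import manip gives the robot as it stands.
- The arm moves only by the tool jog_arm, never from a script. Its argument "plan" is one flat list of numbers, 6 for each row, row after row: the shift along the tool's x, y, z normalised to -1 to 1, where 1 is 750 mm, then the turn, a rotation vector about the tool's x, y, z normalised to -1 to 1, where 1 is pi/2 rad. In form: [tx, ty, tz, rx, ry, rz, tx, ty, tz, rx, ry, rz, ...]. A call has 1 to 8 rows; each row is the pose to reach, as a shift and turn from the pose commanded when the call began, along the tool's axes at that moment; what a row does not reach only later rows make up. A row lasts 1/12 s, in which the tool goes at most 41.7 mm and 7.16 degrees, less where a joint would pass 70% of its speed; a pose out of reach is approached as far as the arm can. A call with a number of a shift or a turn outside -1 to 1 is refused whole. A call with a gripper value outside its range is refused whole. "fingers" is the opening, from 0 (shut) to 1 (fully open), set as the call begins (left out, the last holds). The fingers move at their own pace and stop on an object; "newtons" is the grip in N (left out, the last holds). Time passes only in rows, so rows that repeat a pose let the fingers close. It gives the time, the measured TCP pose, the force, the opening and the grip force at its end, in the units of the state.
- manip.state(): the state, without advancing time (a new reading comes with each control period).
- manip.capture(name): name is "side" or "top"; returns a dict with "pixels" (420x560x3 uint8, blue, green, red), "range_z" (420x560 float32, m along the optical axis (not along the pixel's ray), 0 where there is no reading), "K" (3x3 intrinsics, pixels), "cam_to_world" (4x4, takes a point from camera to world coordinates). Camera axes: x right, y down, z forward; pixel columns grow to the right and rows downward; lengths in m; the calibration is good to about 2 mm. A picture is of the moment at which its call begins.
- manip.hand_in(): hands the job in; it is judged then, once.
Trained networks look in a picture, given as the dict that the camera call returned (one of the last four; its "shot" number tells which), for a name from the list of things; names that differ only in an ending like _2 or _b are one class to them, and where a whole thing is asked for, a point or a joint stands for the part that bears it (a point fixed in the world has none). Each returns a list of dicts, best first, with "confidence" (0 to 1); they miss things now and then, are a little off and sometimes report something else, mostly with a low value. They report only what shows in the picture. A call takes as long as a camera call. They do not tell look-alikes from the thing itself.
- manip.find_in(picture, name): "xyz" ([x, y, z] in m, in world coordinates, good to about 4 mm: the middle of the surface that is visible of it).
- manip.spot_point(picture, name): "xyz" ([x, y, z] in m, in world coordinates, good to about 4 mm: a listed point, or the origin of a listed thing).
The state is a dict: "time": time; "qpos": joint angles; "qd": joint speeds; "joint_torque": joint torques, N m; "tcp_pos": TCP position; "ee_rot": TCP orientation; "contact_force": force on the tool from outside, world axes, zero at the start; "wrist_torque": the same for the moment, N m; "width": finger opening in m; "gripper_force": force on a finger pad.
Only numpy, scipy, OpenCV 4.12 (cv2) and the standard library are available. Lean on these libraries where they do the work, as an engineer would, in place of code of your own. Each camera call takes 0.05 s, during which the arm holds its last target. There are 200 camera calls.

## Working session

There is one attempt and no reset: what is moved stays moved. The work goes in short steps, Python scripts to look and compute and a tool call to move; the robot and the scene stay as the last step left them, time stands still between calls to the robot, and variables do not carry over. Pictures are saved under pics/ and viewed, at most 10 in all, crops included, and the job is handed in when it is done.

Besides the shell and the picture viewer there is one more tool, called after "Request:" as a command line: name --argument value ..., lists and objects as JSON in quotes. jog_arm: Moves the arm, as the interface text tells. Its arguments: {"type":"object","properties":{"plan":{"type":"array"},"fingers":{"type":"number"},"newtons":{"type":"number"}},"required":["plan"]}

```bash
ls; mkdir -p pics; python3 - <<'E'
from cell import manip
import cv2,pickle,numpy as np
s=manip.state();print({k:np.round(v,3) for k,v in s.items()})
for n in("top","side"):
    p=manip.capture(n);cv2.imwrite(f"pics/{n}0.png",p["pixels"]);pickle.dump(p,open(f"{n}0.pkl","wb"))
    for o in("tub","lid","carton","pad_1","edge_1","nose_1","lip_1"):
        for f in(manip.spot_point,):
            print(n,o,[(np.round(d["xyz"],3).tolist(),round(d["confidence"],2)) for d in f(p,o)][:6])
E
```

```text
pics
{'time': np.float64(0.0), 'qpos': array([-1.244,  0.327, -0.194,  1.052,  0.   ,  1.437]), 'qd': array([ 0.002, -0.   ,  0.   , -0.002, -0.002,  0.002]), 'joint_torque': array([-1.0000e-03, -4.4340e+01,  2.6244e+01,  1.5000e-02,  0.0000e+00,
       -0.0000e+00]), 'tcp_pos': array([ 0.244, -0.492,  0.231]), 'ee_rot': array([ 0.974,  0.228, -0.   , -0.001]), 'contact_force': array([0.231, 0.182, 0.937]), 'wrist_torque': array([0.006, 0.008, 0.037]), 'gripper_force': np.float64(0.0), 'width': np.float64(0.086)}
top tub [([0.507, 0.276, 0.004], 0.97), ([0.458, 0.218, 0.084], 0.31)]
top lid [([0.556, -0.045, -0.002], 0.6), ([0.454, 0.218, 0.08], 0.28)]
top carton [([0.31, 0.485, 0.002], 0.76), ([0.535, 0.117, 0.0], 0.75), ([0.508, 0.282, 0.001], 0.69), ([0.385, 0.127, 0.001], 0.57)]
top pad_1 [([0.496, -0.004, 0.02], 0.96), ([0.6, 0.007, 0.025], 0.82), ([0.609, -0.093, 0.023], 0.59), ([0.509, -0.096, 0.023], 0.58)]
top edge_1 [([0.608, -0.111, 0.017], 0.83), ([0.51, -0.115, 0.017], 0.76), ([0.601, 0.021, 0.023], 0.65), ([0.498, 0.014, 0.023], 0.55)]
top nose_1 [([0.654, -0.231, -0.003], 0.71), ([0.552, 0.214, 0.08], 0.56), ([0.454, 0.22, 0.083], 0.51)]
top lip_1 [([0.454, 0.346, 0.081], 0.87), ([0.56, 0.343, 0.082], 0.81)]
side tub [([0.507, 0.282, 0.001], 0.72), ([0.454, 0.343, 0.078], 0.64)]
side lid [([0.558, -0.049, -0.001], 0.74)]
side carton [([0.388, 0.131, -0.0], 0.94), ([0.532, 0.116, -0.002], 0.91), ([0.505, 0.28, 0.005], 0.81), ([0.309, 0.49, 0.003], 0.63), ([0.556, 0.342, 0.08], 0.38)]
side pad_1 [([0.498, -0.006, 0.024], 0.73), ([0.608, -0.094, 0.027], 0.72), ([0.51, -0.098, 0.023], 0.65), ([0.604, 0.004, 0.024], 0.61)]
side edge_1 [([0.502, 0.015, 0.022], 0.85), ([0.604, 0.021, 0.022], 0.73), ([0.506, -0.113, 0.019], 0.6), ([0.612, -0.112, 0.021], 0.57)]
side nose_1 [([0.455, 0.218, 0.082], 0.52), ([0.558, 0.214, 0.083], 0.45)]
side lip_1 [([0.454, 0.344, 0.08], 0.66), ([0.555, 0.342, 0.082], 0.62)]
```

View pics/top0.png

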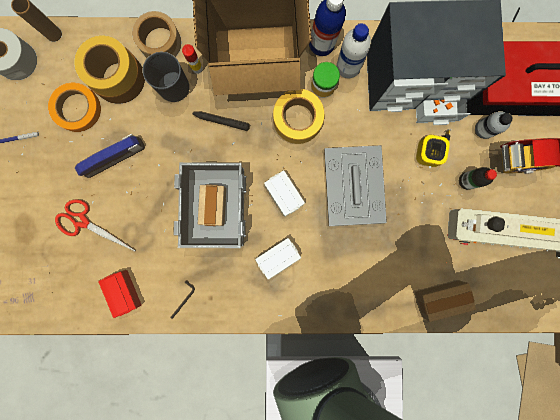

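View pics/side0.png

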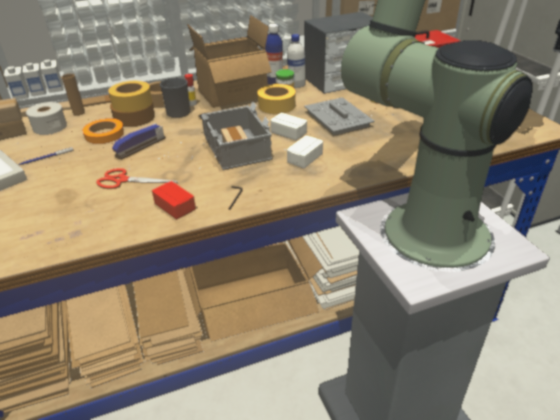

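The top view shows the lid at (356,186), ridge along world x, and the tub at (211,205), with lips on the left (+y) and clips on the right. Possible mix-ups: white boxes at (284,193) and (278,258), a red box at (117,293) and a loose brown carton at (445,299). The only flat grey ridged plate is the lid at (356,186), so I choose that one and check it in a crop while fitting the poses.

```bash
cat > h.py <<'E'
import numpy as np,cv2
def cloud(p):
    z=p["range_z"];K=p["K"];v,u=np.indices(z.shape)
    c=np.stack([(u-K[0,2])/K[0,0]*z,(v-K[1,2])/K[1,1]*z,z,np.ones_like(z)],-1)
    w=(c@np.array(p["cam_to_world"]).T)[...,:3];w[z==0]=np.nan;return w
def fit(names_local,pts):  # 2D yaw + offset by Kabsch
    A=np.array(names_local);B=np.array(pts);a=A-A.mean(0);b=B-B.mean(0)
    th=np.arctan2((a[:,0]*b[:,1]-a[:,1]*b[:,0]).sum(),(a*b).sum());R=np.array([[np.cos(th),-np.sin(th)],[np.sin(th),np.cos(th)]])
    return np.degrees(th),B.mean(0)-R@A.mean(0),np.abs(a@R.T-b).max()
def rect(w,box,zlo,zhi):
    x0,x1,y0,y1=box
    m=(w[...,0]>x0)&(w[...,0]<x1)&(w[...,1]>y0)&(w[...,1]<y1)&(w[...,2]>zlo)&(w[...,2]<zhi)
    q=w[m];(c,s,a)=cv2.minAreaRect((q[:,:2]*1000).astype(np.float32));return len(q),np.round(c,1),np.round(s,1),round(a,2),round(float(np.median(q[:,2]))*1000,1)
E
python3 - <<'E'
import pickle,cv2,numpy as np
from h import *
for n in("top","side"):
    p=pickle.load(open(n+"0.pkl","rb"));w=cloud(p)
    print(n,"plate",rect(w,(.44,.68,-.13,.05),.014,.03))
    print(n,"ridge",rect(w,(.44,.68,-.13,.05),.033,.05))
    print(n,"rim",rect(w,(.4,.62,.2,.36),.068,.079))
    print(n,"clip/lip",rect(w,(.4,.62,.18,.38),.084,.11), "bench",np.nanmedian(w[...,2][(w[...,1]>.38)&(w[...,1]<.45)&(w[...,0]>.4)&(w[...,0]<.6)]))
    print(n,"carton",rect(w,(.45,.56,.225,.335),.03,.055))
p=pickle.load(open("top0.pkl","rb"))
c=p["pixels"][130:260,160:400];cv2.imwrite("pics/crop0.png",cv2.resize(c,None,fx=3,fy=3,interpolation=cv2.INTER_CUBIC))
pads=[(.496,-.004),(.6,.007),(.609,-.093),(.509,-.096)];pads2=[(.498,-.006),(.604,.004),(.608,-.094),(.51,-.098)]
L=[(-.05,.048),(.05,.048),(.05,-.048),(-.05,-.048)]
print(fit(L,pads),fit(L,pads2))
E2=[(-.05,.065),(.05,.065),(.05,-.065),(-.05,-.065)]
print(fit(E2,[(.498,.014),(.601,.021),(.608,-.111),(.51,-.115)]),fit(E2,[(.502,.015),(.604,.021),(.612,-.112),(.506,-.113)]))
T=[(-.05,-.063),(.05,-.063),(.05,.064),(-.05,.064)]
print(fit(T,[(.454,.22),(.552,.214),(.56,.343),(.454,.346)]),fit(T,[(.455,.218),(.558,.214),(.555,.342),(.454,.344)]))
E
```

```text
top plate (4204, array([573.1, -34.3]), array([221.2, 156. ]), 3.24, 21.4)
top ridge (292, array([603.9, -17.8]), array([197.4,  50.4]), 29.85, 38.8)
top rim (818, array([504.8, 279.6]), array([184. , 144.1]), 0.05, 74.8)
top clip/lip (257, array([504.9, 281.3]), array([127.9, 145.2]), 0.06, 87.1) bench -2.33597921628359e-06
top carton (1031, array([505.9, 282.8]), array([57. , 92.5]), 86.44, 44.4)
side plate (1240, array([571.3, -34.9]), array([223.9, 156.1]), 3.8, 21.2)
side ridge (100, array([601.4, -15. ]), array([195.6,  46.2]), 28.32, 38.4)
side rim (536, array([505., 282.]), array([146.8, 191.8]), 89.81, 73.8)
side clip/lip (139, array([505.2, 282.1]), array([132.7, 146.2]), 0.38, 87.2) bench -0.001941572035466299
side carton (291, array([512.2, 284.6]), array([54.9, 79.6]), 87.37, 44.6)
(np.float64(5.167820797749229), array([ 0.5535, -0.0465]), np.float64(0.003379727080825526)) (np.float64(4.3451808049392), array([ 0.555 , -0.0485]), np.float64(0.003506993260025036))
(np.float64(3.780289459264259), array([ 0.55425, -0.04775]), np.float64(0.0020732980471031767)) (np.float64(2.3646069294573793), array([ 0.556  , -0.04725]), np.float64(0.0033607746121700963))
(np.float64(-2.0788204665632515), array([0.50498186, 0.28025033]), np.float64(0.0033363246221410833)) (np.float64(-0.10010266914548874), array([0.50549913, 0.279     ]), np.float64(0.0026110184484298485))
```

View pics/crop0.png

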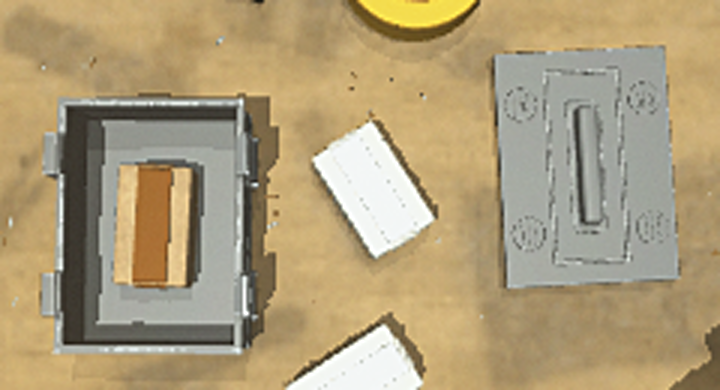

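The crop confirms the lid (ridge at (588,165), four thumb pads) and the tub with the carton, lips left and clips right. I'll tighten the fits next.

```bash
python3 - <<'E'
import pickle,cv2,numpy as np
from h import *
def comp(w,box,zlo,zhi):
    x0,x1,y0,y1=box
    m=((w[...,0]>x0)&(w[...,0]<x1)&(w[...,1]>y0)&(w[...,1]<y1)&(w[...,2]>zlo)&(w[...,2]<zhi)).astype(np.uint8)
    n,l,s,_=cv2.connectedComponentsWithStats(m);k=1+s[1:,4].argmax();return w[l==k]
for n in("top","side"):
    w=cloud(pickle.load(open(n+"0.pkl","rb")))
    for nm,b,lo,hi in(("plate",(.45,.66,-.13,.04),.012,.05),("ridge",(.49,.62,-.08,-.01),.030,.05)):
        q=comp(w,b,lo,hi);c,s,a=cv2.minAreaRect((q[:,:2]*1000).astype(np.float32));print(n,nm,len(q),np.round(c,1),np.round(s,1),round(a,2))
    # tub rim long sides: line fits
    for y0,y1 in((.205,.225),(.335,.36)):
        q=w[(w[...,0]>.41)&(w[...,0]<.6)&(w[...,1]>y0)&(w[...,1]<y1)&(w[...,2]>.071)&(w[...,2]<.079)]
        print(n,"rim",len(q),np.round(np.percentile(q[:,1],[2,50,98])*1000,1),"yaw",round(np.degrees(np.polyfit(q[:,0],q[:,1],1)[0]),2),np.round(np.percentile(q[:,0],[0,100])*1000,1))
    for y0,y1 in((.19,.23),(.33,.37)):
        for x0,x1 in((.42,.49),(.52,.6)):
            q=w[(w[...,0]>x0)&(w[...,0]<x1)&(w[...,1]>y0)&(w[...,1]<y1)&(w[...,2]>.082)&(w[...,2]<.105)]
            print(n,"lip/clip",len(q),np.round(np.percentile(q,[0,50,100],axis=0)*1000,1).tolist())
E
```

```text
top plate 4485 [554.2 -46.1] [182.3 134.2] 3.13
top ridge 287 [553.5 -45.9] [88.7 16.2] 3.71
top rim 207 [207.7 216.3 223.4] yaw -0.16 [412.9 595. ]
top rim 242 [335.7 342.8 347.4] yaw -0.1 [412.8 596.5]
top lip/clip 56 [[441.0, 208.7, 82.4], [453.7, 212.0, 91.1], [466.5, 217.2, 100.4]]
top lip/clip 49 [[540.2, 207.3, 82.0], [553.2, 212.7, 90.5], [567.8, 218.0, 100.2]]
top lip/clip 85 [[440.8, 340.5, 82.7], [453.6, 347.0, 86.2], [468.4, 353.8, 90.4]]
top lip/clip 97 [[540.5, 340.0, 82.1], [553.9, 347.2, 86.3], [568.8, 354.1, 89.7]]
side plate 1346 [555.9 -45.6] [190.5 138. ] 3.08
side ridge 112 [552.6 -44.3] [94.2 16.4] 2.68
side rim 119 [209.1 217.5 223.1] yaw -0.01 [411.  598.1]
side rim 89 [336.7 346.1 354.9] yaw 1.43 [411.1 588.6]
side lip/clip 44 [[439.3, 208.8, 82.1], [452.1, 214.0, 89.6], [468.4, 218.4, 98.8]]
side lip/clip 36 [[537.1, 209.4, 82.9], [554.4, 214.1, 89.4], [572.0, 218.7, 98.2]]
side lip/clip 43 [[438.4, 340.7, 82.0], [453.4, 348.7, 86.0], [468.3, 355.2, 89.3]]
side lip/clip 35 [[539.6, 341.0, 83.4], [552.1, 347.5, 85.9], [571.1, 355.1, 90.1]]
```

```bash
cat >> h.py <<'E'
from scipy.spatial.transform import Rotation as Ro
def row(s,pos,yaw,tilt=0):  # yaw: world angle of tool x (deg), tilt: about world x
    R0=Ro.from_quat(s["ee_rot"]);R=Ro.from_euler("x",tilt,degrees=True)*Ro.from_euler("z",yaw,degrees=True)*Ro.from_euler("x",180,degrees=True)
    d=R0.inv().apply(np.array(pos)-s["tcp_pos"])/.75;r=(R0.inv()*R).as_rotvec()/(np.pi/2)
    print("row",np.round(np.r_[d,r],4).tolist())
E
python3 - <<'E'
from cell import manip
from h import *
row(manip.state(),(.554,-.046,.16),183.2)
E
```

```text
row [0.6343, -0.35, 0.0951, 0.0, 0.0, -1.7422]
```

Request:
jog_arm --plan '[0.634,-0.35,0.0,0,0,-0.87,0.634,-0.35,0.0,0,0,-0.87,0.634,-0.35,0.0,0,0,-0.87,0.634,-0.35,0.0,0,0,-0.87,0.634,-0.35,0.0,0,0,-0.87,0.634,-0.35,0.0,0,0,-0.87,0.634,-0.35,0.0,0,0,-0.87,0.634,-0.35,0.0,0,0,-0.87]' --fingers 0.55 --newtons 50

```text
time: 1.47
tcp_pos: [0.4352, -0.2168, 0.2316]
ee_rot: [0.743, 0.669, 0.0, 0.0]
contact_force: [1.1, -0.6, 0.3]
width: 0.0471
gripper_force: 0.0
```

```bash
python3 - <<'E'
from cell import manip
from h import *
s=manip.state();print(s["time"],s["qpos"],s["tcp_pos"],s["width"]);row(s,(.554,-.046,.09),183.2)
E
```

```text
1.4667 [-6.14184581e-01  2.07633721e-01 -3.52912478e-01  1.00946345e+00
 -2.39149549e-05  1.06067877e+00] [ 0.43518458 -0.21682737  0.23159102] 0.047147452362196786
row [0.2431, 0.1338, 0.1888, 0.0001, 0.0006, -1.1018]
```

Request:
jog_arm --plan '[0.243,0.134,0.1,0,0,-0.9,0.243,0.134,0.1,0,0,-0.9,0.243,0.134,0.1,0,0,-0.9,0.243,0.134,0.1,0,0,-0.9,0.243,0.134,0.1,0,0,-0.9,0.243,0.134,0.1,0,0,-0.9,0.243,0.134,0.1,0,0,-0.9,0.243,0.134,0.1,0,0,-0.9]'

```text
time: 2.13
tcp_pos: [0.5544, -0.047, 0.1554]
ee_rot: [0.33, 0.944, -0.0, -0.001]
contact_force: [-0.0, 0.1, -0.5]
width: 0.0469
gripper_force: 0.0
```

```bash
python3 - <<'E'
from cell import manip
from h import *
s=manip.state();print(s["time"],s["tcp_pos"],s["width"]);row(s,(.554,-.046,.06),183.2)
E
```

```text
2.1333 [ 0.55440003 -0.04696175  0.1554094 ] 0.046871324152938564
row [0.0011, 0.0008, 0.1272, -0.0001, -0.0008, -0.4633]
```

Request:
jog_arm --plan '[0.001,0.001,0.12,0,-0.001,-0.463,0.001,0.001,0.12,0,-0.001,-0.463,0.001,0.001,0.12,0,-0.001,-0.463,0.001,0.001,0.12,0,-0.001,-0.463,0.001,0.001,0.12,0,-0.001,-0.463,0.001,0.001,0.12,0,-0.001,-0.463,0.001,0.001,0.12,0,-0.001,-0.463,0.001,0.001,0.12,0,-0.001,-0.463]'

```text
time: 2.8
tcp_pos: [0.5542, -0.0474, 0.0663]
ee_rot: [-0.022, 1.0, -0.0, 0.001]
contact_force: [-0.2, 0.4, 0.0]
width: 0.0467
gripper_force: 0.0
```

```bash
python3 - <<'E'
from cell import manip
from h import *
s=manip.state();print(s["time"],s["tcp_pos"],s["width"],s["contact_force"]);row(s,(.554,-.046,.0235),183.2)
E
```

```text
2.8 [ 0.5542226  -0.04741894  0.06630231] 0.04670454009149498 [-0.15065093  0.39742272  0.04363727]
row [0.0003, 0.0019, 0.0571, -0.0004, 0.001, -0.0076]
```

Request:
jog_arm --plan '[0,0.0015,0.03,0,0.001,-0.007,0,0.0015,0.057,0,0.001,-0.007,0,0.0015,0.057,0,0.001,-0.007,0,0.0015,0.057,0,0.001,-0.007]'

```text
time: 3.13
tcp_pos: [0.5531, -0.0461, 0.0229]
ee_rot: [-0.028, 1.0, 0.0, -0.001]
contact_force: [0.3, -0.3, 0.3]
width: 0.0467
gripper_force: 0.0
```

Request:
jog_arm --plan '[0,0,0,0,0,0,0,0,0,0,0,0,0,0,0,0,0,0,0,0,0,0,0,0,0,0,0,0,0,0]' --fingers 0 --newtons 50

```text
time: 3.55
tcp_pos: [0.5553, -0.0466, 0.025]
ee_rot: [-0.029, 1.0, -0.001, 0.001]
contact_force: [-0.6, 1.0, 5.8]
width: 0.0145
gripper_force: 50.8
```

```bash
python3 - <<'E'
from cell import manip
from h import *
s=manip.state();print(s["time"],s["tcp_pos"],s["width"],s["contact_force"],s["gripper_force"])
E
```

```text
3.55 [ 0.55526353 -0.04655384  0.02495918] 0.01454115987061299 [-0.64830139  1.04042002  5.83100342] 50.83870053291321
```

Request:
jog_arm --plan '[0,0,-0.03,0,0,0,0,0,-0.08,0,0,0,0,0,-0.13,0,0,0,0,0,-0.18,0,0,0,0,0,-0.19,0,0,0,0,0,-0.19,0,0,0,0,0,-0.19,0,0,0]'

```text
time: 4.13
tcp_pos: [0.5539, -0.0462, 0.1658]
ee_rot: [-0.029, 1.0, -0.0, 0.0]
contact_force: [-0.1, -0.0, -1.6]
width: 0.0146
gripper_force: 49.9
```

```bash
python3 - <<'E'
from cell import manip
from h import *
import cv2,pickle
s=manip.state();print(s["time"],s["qpos"],s["tcp_pos"],s["width"],s["contact_force"],s["gripper_force"])
for n in("top","side"):
    p=manip.capture(n);pickle.dump(p,open(n+"1.pkl","wb"));cv2.imwrite(f"pics/{n}1.png",p["pixels"][80:300,120:440] if n=="top" else p["pixels"][40:260,150:470])
    w=cloud(p);m=(abs(w[...,0]-.554)<.12)&(w[...,1]>-.13)&(w[...,1]<.04)&(w[...,2]>.12)&(w[...,2]<.175)
    q=w[m];c=cv2.minAreaRect((q[:,:2]*1000).astype(np.float32));A=np.c_[q-q.mean(0)];print(n,len(q),c)
    f=q[abs(q[:,2]-np.median(q[:,2]))<.006];k=np.linalg.lstsq(np.c_[f[:,0]-.554,f[:,1]+.046,np.ones(len(f))],f[:,2],rcond=None)[0];print(k)
row(s,(.5045,.2755,.165),180)
E
```

```text
4.1333 [-2.15660638e-01  3.88441187e-01 -2.77558053e-01  9.04549834e-01
 -5.68345702e-04 -2.73082285e-01] [ 0.55389861 -0.04617244  0.16578652] 0.014634230950437097 [-0.08626852 -0.02639686 -1.61723959] 49.89188253879547
top 4178 ((552.9573974609375, -44.679168701171875), (182.69522094726562, 134.4075927734375), 3.407512664794922)
[-2.57608560e-03  5.97997454e-05  1.62207844e-01]
side 330 ((581.1184692382812, -13.70953369140625), (122.30513000488281, 83.71831512451172), 0.1492665559053421)
[-0.00133941 -0.0083671   0.16101966]
row [0.0411, 0.432, 0.0008, -0.0004, 0.0001, 0.0366]
```

```bash
python3 - <<'E'
from cell import manip
from h import *
row(manip.state(),(.5055,.2686,.150),180,-16)
E
```

```text
row [0.0385, 0.4222, 0.0189, 0.1779, 0.0027, 0.0366]
```

Request:
jog_arm --plan '[0.002,0.02,0.0,0.01,0,0.002,0.006,0.06,0,0.03,0,0.005,0.01,0.11,0,0.05,0,0.01,0.015,0.16,0,0.07,0.001,0.015,0.02,0.21,0,0.09,0.001,0.02,0.025,0.26,0,0.11,0.002,0.025,0.03,0.31,0,0.14,0.002,0.03,0.034,0.36,0.008,0.16,0.002,0.034]'

```text
time: 4.9
tcp_pos: [0.5119, 0.2236, 0.1586]
ee_rot: [-0.002, 0.992, -0.127, 0.001]
contact_force: [1.1, 0.4, -1.8]
width: 0.0143
gripper_force: 49.9
```

```bash
python3 - <<'E'
from cell import manip
from h import *
s=manip.state();print(s["tcp_pos"],s["contact_force"]);row(s,(.5055,.2686,.150),180,-16)
E
```

```text
[0.51186622 0.22359451 0.15862468] [ 1.14676282  0.42987856 -1.8477939 ]
row [0.0083, 0.061, -0.004, 0.0159, 0.0021, 0.0021]
```

Request:
jog_arm --plan '[0.004,0.03,-0.002,0.01,0.001,0.001,0.008,0.05,-0.004,0.016,0.002,0.002,0.008,0.061,-0.004,0.016,0.002,0.002,0.008,0.061,-0.004,0.016,0.002,0.002,0.008,0.061,-0.004,0.016,0.002,0.002]'

```text
time: 5.32
tcp_pos: [0.5065, 0.2661, 0.15]
ee_rot: [-0.0, 0.99, -0.139, -0.0]
contact_force: [0.3, 0.2, -1.8]
width: 0.0146
gripper_force: 49.9
```

```bash
python3 - <<'E'
from cell import manip
from h import *
import pickle,cv2
s=manip.state();print(s["tcp_pos"],s["contact_force"],s["qpos"])
for n in("top","side"):
    p=manip.capture(n);pickle.dump(p,open(n+"2.pkl","wb"))
    w=cloud(p);m=(abs(w[...,0]-.505)<.1)&(w[...,1]>.18)&(w[...,1]<.36)&(w[...,2]>.105)&(w[...,2]<.19)
    q=w[m];A=lambda f:np.c_[f[:,0]-.505,f[:,1]-.27,np.ones(len(f))]
    k=np.array([0,.2867,.146])
    for i in range(8):
        f=q[abs(A(q)@k-q[:,2])<.006];k=np.linalg.lstsq(A(f),f[:,2],rcond=None)[0]
    f=q[abs(A(q)@k-q[:,2])<.003]
    c=cv2.minAreaRect((f[:,:2]*1000).astype(np.float32));print(n,len(f),k,np.degrees(np.arctan(k[:2])),c,np.percentile(f[:,1],[1,99]))
row(s,(.5055,.2686,.1218),180,-16);row(s,(.5055,.2746,.1108),180,-16)
E
```

```text
[0.50651553 0.2660726  0.15001046] [ 0.32330298  0.19126743 -1.7520024 ] [ 0.48396366  0.54524019 -0.09917502  1.05912793 -0.24541072  0.49985436]
top 4353 [-0.0022531  -0.28206248  0.1455166 ] [ -0.12909272 -15.75176791] ((505.4033508300781, 265.22607421875), (181.9214630126953, 127.99433898925781), 0.097504623234272) [0.20170364 0.32773137]
side 1468 [ 7.12913492e-05 -2.83526324e-01  1.46042769e-01] [ 4.08469342e-03 -1.58294293e+01] ((504.9527893066406, 265.9749755859375), (128.803955078125, 188.7352752685547), 89.90098571777344) [0.20331969 0.32965911]
row [0.0013, 0.0136, 0.0352, 0.0006, -0.0004, 0.0004]
row [0.0013, 0.0253, 0.0471, 0.0006, -0.0004, 0.0004]
```

Request:
jog_arm --plan '[0.001,0.006,0.018,0,0,0,0.001,0.0136,0.035,0,0,0,0.001,0.019,0.041,0,0,0,0.001,0.025,0.047,0,0,0,0.001,0.025,0.047,0,0,0]'

```text
time: 5.83
tcp_pos: [0.5062, 0.2748, 0.1117]
ee_rot: [0.0, 0.99, -0.138, 0.0]
contact_force: [-0.4, 0.0, -2.2]
width: 0.0149
gripper_force: 49.9
```

```bash
python3 - <<'E'
from cell import manip
from h import *
s=manip.state();print(s["tcp_pos"],s["contact_force"])
for y,z in((.2806,.1026),(.2826,.1025)): row(s,(.5058,y,z),180,-16)
E
```

```text
[0.50619708 0.27476606 0.11171287] [-0.41952941  0.03257676 -2.17658438]
row [0.0005, 0.0108, 0.0096, 0.0013, 0.0001, -0.0004]
row [0.0005, 0.0134, 0.009, 0.0013, 0.0001, -0.0004]
```

Request:
jog_arm --plan '[0,0.004,0.003,0.001,0,0,0,0.008,0.007,0.001,0,0,0,0.0108,0.0096,0.001,0,0,0,0.0108,0.0096,0.001,0,0]'

```text
time: 6.17
tcp_pos: [0.5062, 0.2817, 0.1029]
ee_rot: [-0.0, 0.99, -0.138, 0.001]
contact_force: [0.4, -0.6, -2.1]
width: 0.0148
gripper_force: 49.9
```

```bash
python3 - <<'E'
from cell import manip
from h import *
s=manip.state();print(s["tcp_pos"],s["contact_force"],s["wrist_torque"])
for y,z in((.2806,.1026),(.2826,.1025)): row(s,(.5058,y,z),180,-16)
E
```

```text
[0.50624795 0.28169458 0.10286158] [ 0.40226204 -0.61166991 -2.14988516] [ 0.38535343 -0.01845123  0.02536651]
row [0.0006, -0.0013, 0.0007, 0.0011, 0.0007, 0.0002]
row [0.0006, 0.0013, 0.0001, 0.0011, 0.0007, 0.0002]
```

Request:
jog_arm --plan '[0,0.001,0.0,0.001,0,0,0,0.002,0.0,0.001,0,0,0,0.002,0,0.001,0,0]'

```text
time: 6.42
tcp_pos: [0.5065, 0.2831, 0.1029]
ee_rot: [-0.0, 0.99, -0.139, 0.001]
contact_force: [0.6, 0.2, -1.9]
width: 0.0147
gripper_force: 49.9
```

```bash
python3 - <<'E'
from cell import manip
from h import *
import pickle,cv2
s=manip.state();print(s["tcp_pos"],s["contact_force"],s["wrist_torque"])
for n in("top","side"):
    p=manip.capture(n);pickle.dump(p,open(n+"3.pkl","wb"))
    w=cloud(p)
    for x0,x1 in((.42,.49),(.52,.6)):
        q=w[(w[...,0]>x0)&(w[...,0]<x1)&(w[...,1]>.335)&(w[...,1]<.37)&(w[...,2]>.079)&(w[...,2]<.1)];print(n,"lip",np.round(np.percentile(q,[0,50,100],axis=0)*1000,1).tolist())
c=p["pixels"][95:180,190:300];cv2.imwrite("pics/c3.png",cv2.resize(c,None,fx=6,fy=6,interpolation=cv2.INTER_CUBIC))
for y,z,t in((.2811,.0935,-8),(.281,.091,-6)): row(s,(.5058,y,z),180,t)
E
```

```text
[0.50646988 0.28306788 0.102945  ] [ 0.62026639  0.15436787 -1.88453607] [0.42909138 0.02046941 0.02693833]
top lip [[421.7, 335.0, 80.0], [451.4, 342.3, 84.8], [481.2, 355.1, 90.3]]
top lip [[555.8, 335.1, 79.3], [575.3, 342.0, 83.7], [595.2, 354.2, 90.4]]
side lip [[421.0, 335.1, 79.1], [447.7, 344.0, 84.2], [489.7, 355.5, 89.2]]
side lip [[520.7, 335.2, 79.9], [549.9, 344.0, 84.4], [595.1, 355.3, 88.3]]
row [0.0009, 0.001, 0.0128, -0.089, 0.0011, 0.0003]
row [0.0009, 0.0017, 0.0161, -0.1112, 0.0011, 0.0003]
```

View pics/c3.png

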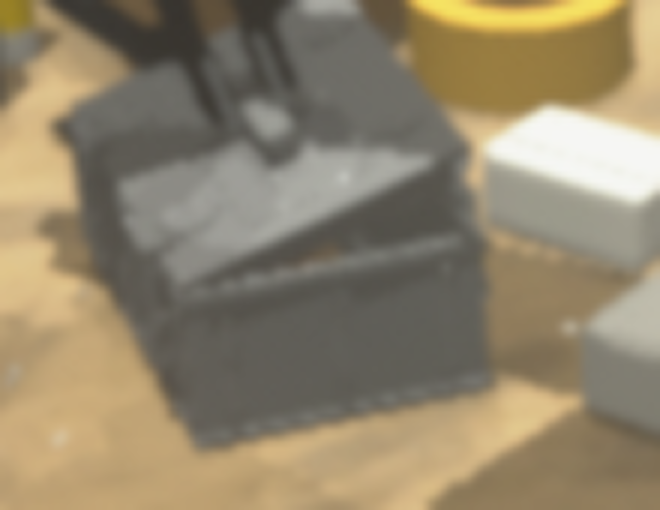

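The crop shows the lid tilted, its left (+y) edge at the rim near (180,285) and its right side raised above the clips. There's no contact force, and the computed edge sits at tub y 66.5, z 81, which is under the lips. Next I lower the tilt about that edge.

Request:
jog_arm --plan '[0,0.0005,0.003,-0.022,0,0,0,0.001,0.0065,-0.044,0,0,0,0.001,0.0098,-0.067,0,0,0,0.001,0.013,-0.089,0,0,0,0.001,0.013,-0.089,0,0]'

```text
time: 6.93
tcp_pos: [0.5062, 0.2793, 0.0932]
ee_rot: [0.001, 0.998, -0.07, 0.001]
contact_force: [0.4, 0.4, -1.9]
width: 0.0148
gripper_force: 49.9
```

```bash
python3 - <<'E'
from cell import manip
from h import *
s=manip.state();print(s["tcp_pos"],s["contact_force"],s["wrist_torque"])
for y,z,t in((.2813,.0909,-6),): row(s,(.5062,y,z),180,t)
E
```

```text
[0.50621913 0.2793245  0.09323894] [ 0.39260664  0.35762871 -1.8512526 ] [ 0.16693423  0.01460525 -0.01014853]
row [0.0, 0.003, 0.0027, -0.0226, 0.0007, -0.0009]
```

Request:
jog_arm --plan '[0,0.0015,0.001,-0.01,0,0,0,0.003,0.002,-0.018,0,0,0,0.003,0.0027,-0.0226,0,0,0,0.003,0.0027,-0.0226,0,0]'

```text
time: 7.27
tcp_pos: [0.5064, 0.282, 0.0909]
ee_rot: [0.0, 0.999, -0.053, 0.001]
contact_force: [0.6, -2.6, -1.1]
width: 0.0143
gripper_force: 50.0
```

```bash
python3 - <<'E'
from cell import manip
from h import *
s=manip.state();print(s["tcp_pos"],s["contact_force"],s["wrist_torque"])
for y,z,t in((.2818,.0900,-5.5),): row(s,(.5062,y,z),180,t)
E
```

```text
[0.50639614 0.28197444 0.09093478] [ 0.61369092 -2.56103093 -1.09883594] [-0.52816973 -0.02110282 -0.05126528]
row [0.0003, -0.0001, 0.0013, -0.0062, 0.0009, -0.0001]
```

Request:
jog_arm --plan '[0,0,0.001,-0.005,0,0,0,0,0.001,-0.005,0,0]'

```text
time: 7.43
tcp_pos: [0.5064, 0.2819, 0.0903]
ee_rot: [-0.0, 0.999, -0.049, 0.001]
contact_force: [-0.5, -3.7, 0.3]
width: 0.0142
gripper_force: 50.2
```

Request:
jog_arm --plan '[0,0,0,0,0,0,0,0,0,0,0,0,0,0,0,0,0,0,0,0,0,0,0,0]' --fingers 0.45

```text
time: 7.77
tcp_pos: [0.5065, 0.2832, 0.0903]
ee_rot: [-0.0, 0.999, -0.048, 0.001]
contact_force: [0.8, 0.4, -0.1]
width: 0.0387
gripper_force: 0.0
```

Request:
jog_arm --plan '[0,0,-0.03,0,0,0,0,0,-0.07,0,0,0,0,0,-0.12,0,0,0,0,0,-0.13,0,0,0]'

```text
time: 8.1
tcp_pos: [0.5088, 0.294, 0.193]
ee_rot: [-0.0, 0.999, -0.046, 0.004]
contact_force: [0.3, 1.1, 0.5]
width: 0.0385
gripper_force: 0.0
```

```bash
cat >> h.py <<'E'
def plane(p,box=(.42,.59,.21,.345)):
    w=cloud(p);x0,x1,y0,y1=box
    q=w[(w[...,0]>x0)&(w[...,0]<x1)&(w[...,1]>y0)&(w[...,1]<y1)&(w[...,2]>.07)&(w[...,2]<.1)]
    A=lambda f:np.c_[f[:,0]-.5045,f[:,1]-.28,np.ones(len(f))]
    k=np.linalg.lstsq(A(q),q[:,2],rcond=None)[0]
    for i in range(8):
        f=q[abs(A(q)@k-q[:,2])<.003];k=np.linalg.lstsq(A(f),f[:,2],rcond=None)[0]
    print("plane deg",np.round(np.degrees(np.arctan(k[:2])),2),"z0",round(k[2]*1000,1),"corners/pads z x-/x+ at y-65:",np.round([(k@[sx*.05,-.065,1])*1000 for sx in(-1,1)],1),"y+65",np.round([(k@[sx*.05,.065,1])*1000 for sx in(-1,1)],1),"y range",np.round(np.percentile(f[:,1],[.5,99.5])*1000,1),"x",np.round(np.percentile(f[:,0],[.5,99.5])*1000,1))
E
python3 - <<'E'
from cell import manip
from h import *
import pickle,cv2
s=manip.state();print(s["time"],s["tcp_pos"],s["contact_force"],s["width"])
for n in("top","side"):
    p=manip.capture(n);pickle.dump(p,open(n+"4.pkl","wb"));plane(p)
    c=p["pixels"][95:180,190:300] if n=="side" else p["pixels"][150:260,165:275];cv2.imwrite(f"pics/{n}4.png",cv2.resize(c,None,fx=5,fy=5,interpolation=cv2.INTER_CUBIC))
    for o in("pad_1","nose_1"): print(o,[(np.round(d["xyz"],3).tolist(),round(d["confidence"],2)) for d in manip.spot_point(p,o)][:5])
E
```

```text
8.1 [0.50884779 0.29396158 0.19304116] [0.32195839 1.07182775 0.49738336] 0.038454401054072586
plane deg [-0.   -5.52] z0 86.9 corners/pads z x-/x+ at y-65: [93.2 93.2] y+65 [80.6 80.6] y range [212.6 343.4] x [421.8 589.6]
pad_1 [([0.451, 0.328, 0.084], 0.88), ([0.457, 0.236, 0.095], 0.88), ([0.562, 0.233, 0.094], 0.71), ([0.554, 0.334, 0.083], 0.63)]
nose_1 [([0.557, 0.213, 0.078], 0.63), ([0.454, 0.219, 0.08], 0.53)]
plane deg [ 0.04 -5.51] z0 87.0 corners/pads z x-/x+ at y-65: [93.2 93.3] y+65 [80.7 80.7] y range [211.5 343.6] x [420.8 589. ]
pad_1 [([0.554, 0.334, 0.083], 0.98), ([0.456, 0.236, 0.095], 0.85), ([0.456, 0.324, 0.086], 0.71), ([0.554, 0.231, 0.095], 0.57)]
nose_1 [([0.455, 0.218, 0.084], 0.54)]
```

View pics/top4.png

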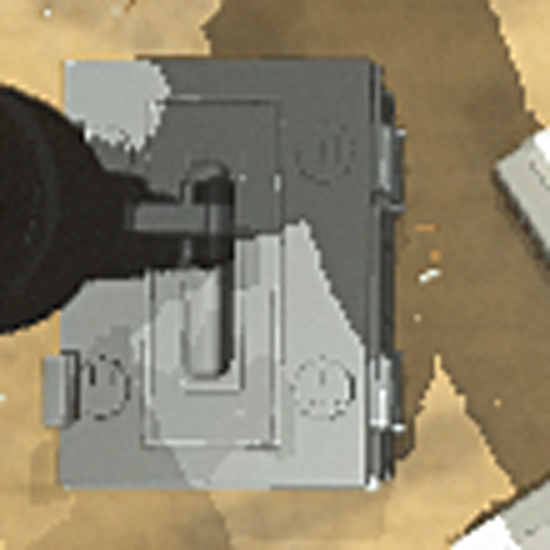

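The top crop shows the lid resting on the clips (right, (390,160) and (385,390)) with its left edge under the lip at (60,388). The -y edge is at 93.2 mm, about 13 mm above home, as expected. The pads to press are at about (325,155) and (322,388).

```bash
python3 - <<'E'
from cell import manip
from h import *
row(manip.state(),(.455,.2345,.13),90)
E
```

```text
row [0.0667, -0.0682, 0.081, -0.0499, 0.0482, 0.9994]
```

Request:
jog_arm --plan '[0.067,-0.068,0.03,-0.05,0.048,0.999,0.067,-0.068,0.03,-0.05,0.048,0.999,0.067,-0.068,0.03,-0.05,0.048,0.999,0.067,-0.068,0.03,-0.05,0.048,0.999,0.067,-0.068,0.03,-0.05,0.048,0.999,0.067,-0.068,0.03,-0.05,0.048,0.999,0.067,-0.068,0.03,-0.05,0.048,0.999,0.067,-0.068,0.03,-0.05,0.048,0.999]' --fingers 0 --newtons 60

```text
time: 9.07
tcp_pos: [0.455, 0.2384, 0.168]
ee_rot: [0.482, 0.876, -0.019, -0.0]
contact_force: [0.1, 0.3, -0.4]
width: -0.0001
gripper_force: 0.0
```

```bash
python3 - <<'E'
from cell import manip
from h import *
s=manip.state();print(s["width"],s["qpos"]);row(s,(.455,.2345,.12),90)
E
```

```text
-0.00014542157361352513 [ 0.35357369  0.33657519 -0.35050825  0.91314932 -0.02477662  1.35889145]
row [-0.0032, -0.0006, 0.0642, -0.0178, 0.0173, 0.3602]
```

Request:
jog_arm --plan '[-0.003,0,0.03,-0.018,0.017,0.36,-0.003,0,0.064,-0.018,0.017,0.36,-0.003,0,0.064,-0.018,0.017,0.36,-0.003,0,0.064,-0.018,0.017,0.36,-0.003,0,0.064,-0.018,0.017,0.36,-0.003,0,0.064,-0.018,0.017,0.36,-0.003,0,0.064,-0.018,0.017,0.36]'

```text
time: 9.65
tcp_pos: [0.4555, 0.235, 0.1206]
ee_rot: [0.704, 0.71, 0.0, 0.0]
contact_force: [0.4, 0.6, -0.0]
width: -0.0005
gripper_force: 0.0
```

```bash
python3 - <<'E'
from cell import manip
from h import *
s=manip.state();print(s["time"],s["contact_force"]);row(s,(.455,.2345,.096),90)
E
```

```text
9.65 [ 0.44805342  0.64749983 -0.0069571 ]
row [-0.0007, -0.0007, 0.0329, 0.0005, 0.0003, 0.0054]
```

Request:
jog_arm --plan '[-0.0007,-0.0007,0.02,0,0,0.005,-0.0007,-0.0007,0.032,0,0,0.005,-0.0007,-0.0007,0.032,0,0,0.005,-0.0007,-0.0007,0.034,0,0,0.005,-0.0007,-0.0007,0.036,0,0,0.005,-0.0007,-0.0007,0.036,0,0,0.005]'

```text
time: 10.15
tcp_pos: [0.4561, 0.235, 0.0948]
ee_rot: [0.707, 0.707, 0.001, 0.001]
contact_force: [0.0, -0.1, 0.5]
width: 0.0002
gripper_force: 0.0
```

Request:
jog_arm --plan '[0,0,0.001,0,0,0,0,0,0.002,0,0,0,0,0,0.002,0,0,0]'

```text
time: 10.4
tcp_pos: [0.4563, 0.2351, 0.0935]
ee_rot: [0.707, 0.707, 0.002, 0.001]
contact_force: [0.2, -0.2, 1.2]
width: 0.0001
gripper_force: 0.4
```

Contact is starting, so I'll continue in about 1.5 mm steps.

Request:
jog_arm --plan '[0,0,0.001,0,0,0,0,0,0.002,0,0,0,0,0,0.002,0,0,0]'

```text
time: 10.65
tcp_pos: [0.4565, 0.2349, 0.0922]
ee_rot: [0.707, 0.707, 0.002, 0.001]
contact_force: [-0.7, -0.5, 4.3]
width: 0.0001
gripper_force: 2.3
```

Request:
jog_arm --plan '[0,0,0.001,0,0,0,0,0,0.002,0,0,0,0,0,0.002,0,0,0]'

```text
time: 10.9
tcp_pos: [0.4565, 0.2348, 0.091]
ee_rot: [0.708, 0.707, 0.001, 0.002]
contact_force: [-1.2, -2.1, 8.2]
width: -0.0001
gripper_force: 3.6
```

Request:
jog_arm --plan '[0,0,0.001,0,0,0,0,0,0.002,0,0,0,0,0,0.002,0,0,0]'

```text
time: 11.15
tcp_pos: [0.4566, 0.2347, 0.0899]
ee_rot: [0.708, 0.707, 0.002, 0.002]
contact_force: [-1.9, -2.1, 10.5]
width: 0.0002
gripper_force: 5.4
```

Request:
jog_arm --plan '[0,0,0.001,0,0,0,0,0,0.002,0,0,0,0,0,0.002,0,0,0]'

```text
time: 11.4
tcp_pos: [0.4567, 0.2346, 0.0883]
ee_rot: [0.708, 0.707, 0.002, 0.002]
contact_force: [-1.1, -2.2, 8.7]
width: 0.0001
gripper_force: 4.5
```

Request:
jog_arm --plan '[0,0,0.001,0,0,0,0,0,0.002,0,0,0,0,0,0.003,0,0,0]'

```text
time: 11.65
tcp_pos: [0.4566, 0.2347, 0.0854]
ee_rot: [0.708, 0.707, 0.001, 0.002]
contact_force: [0.5, -2.8, 4.3]
width: 0.0002
gripper_force: 2.3
```

Request:
jog_arm --plan '[0,0,0.001,0,0,0,0,0,0.002,0,0,0,0,0,0.002,0,0,0]'

```text
time: 11.9
tcp_pos: [0.4554, 0.2351, 0.0829]
ee_rot: [0.707, 0.707, 0.001, 0.0]
contact_force: [-0.2, -0.1, 0.3]
width: -0.0003
gripper_force: 0.0
```

Request:
jog_arm --plan '[0,0,0.001,0,0,0,0,0,0.002,0,0,0,0,0,0.002,0,0,0]'

```text
time: 12.15
tcp_pos: [0.4555, 0.2351, 0.0821]
ee_rot: [0.707, 0.707, 0.001, 0.001]
contact_force: [-2.4, -1.3, 5.6]
width: 0.0
gripper_force: 2.6
```

Request:
jog_arm --plan '[0,0,0.001,0,0,0,0,0,0.002,0,0,0,0,0,0.002,0,0,0]'

```text
time: 12.4
tcp_pos: [0.4556, 0.2351, 0.082]
ee_rot: [0.707, 0.707, 0.001, 0.001]
contact_force: [-6.5, -1.6, 19.1]
width: -0.0001
gripper_force: 9.3
```

```bash
python3 - <<'E'
from cell import manip
from h import *
s=manip.state();print(s["time"],s["contact_force"],s["tcp_pos"])
for n in("top","side"): plane(manip.capture(n))
E
```

```text
12.4 [-6.49531471 -1.62978213 19.06346337] [0.45555297 0.23507403 0.08198808]
plane deg [ 0.52 -0.45] z0 79.6 corners/pads z x-/x+ at y-65: [79.6 80.5] y+65 [78.6 79.5] y range [214.1 343.3] x [478.4 589.4]
plane deg [ 0.05 -0.04] z0 80.4 corners/pads z x-/x+ at y-65: [80.4 80.5] y+65 [80.3 80.4] y range [216.7 344.7] x [420.7 589.1]
```

Request:
jog_arm --plan '[0,0,-0.015,0,0,0,0,0.01,-0.028,0,0,0,0,0.05,-0.028,0,0,0,0,0.09,-0.028,0,0,0,0,0.125,-0.028,0,0,0,0,0.132,-0.024,0,0,0,0,0.132,-0.015,0,0,0,0,0.132,-0.009,0,0,0]'

```text
time: 13.17
tcp_pos: [0.5536, 0.2346, 0.086]
ee_rot: [0.708, 0.707, 0.0, 0.0]
contact_force: [-0.4, -0.5, 0.0]
width: 0.0001
gripper_force: 0.0
```

```bash
python3 - <<'E'
from cell import manip
from h import *
s=manip.state();print(s["contact_force"]);row(s,(.555,.2345,.083),90)
for n in("top","side"): plane(manip.capture(n))
E
```

```text
[-0.44946663 -0.50794042  0.03991436]
row [-0.0002, 0.0019, 0.004, 0.0002, 0.0, -0.0007]
plane deg [ 15.19 -52.68] z0 -8.3 corners/pads z x-/x+ at y-65: [63.4 90.5] y+65 [-107.2  -80. ] y range [210.1 220.5] x [518.6 564.7]
plane deg [0.02 0.06] z0 80.4 corners/pads z x-/x+ at y-65: [80.3 80.3] y+65 [80.4 80.5] y range [215.8 344.1] x [421.2 588.1]
```

Request:
jog_arm --plan '[0,0.0015,0.002,0,0,0,0,0.0015,0.004,0,0,0,0,0.0015,0.0055,0,0,0,0,0.0015,0.0055,0,0,0]'

```text
time: 13.6
tcp_pos: [0.5558, 0.2349, 0.0834]
ee_rot: [0.707, 0.707, 0.001, 0.001]
contact_force: [0.9, 0.1, 0.5]
width: 0.0001
gripper_force: 0.0
```

Request:
jog_arm --plan '[0,0,0.001,0,0,0,0,0,0.001,0,0,0,0,0,0.001,0,0,0]'

```text
time: 13.85
tcp_pos: [0.5562, 0.2349, 0.0828]
ee_rot: [0.707, 0.707, 0.001, 0.001]
contact_force: [0.2, -0.1, -0.3]
width: 0.0002
gripper_force: 0.0
```

Request:
jog_arm --plan '[0,0,0.001,0,0,0,0,0,0.0015,0,0,0,0,0,0.0015,0,0,0]'

```text
time: 14.1
tcp_pos: [0.5564, 0.2349, 0.0821]
ee_rot: [0.707, 0.707, 0.001, 0.001]
contact_force: [-1.7, -0.4, 4.2]
width: -0.0001
gripper_force: 2.2
```

Request:
jog_arm --plan '[0,0,0.001,0,0,0,0,0,0.0015,0,0,0,0,0,0.0015,0,0,0]'

```text
time: 14.35
tcp_pos: [0.5564, 0.2349, 0.082]
ee_rot: [0.707, 0.707, 0.002, 0.001]
contact_force: [-4.1, -0.8, 13.2]
width: 0.0
gripper_force: 6.0
```

Request:
jog_arm --plan '[0,0,0.0005,0,0,0,0,0,0.0008,0,0,0,0,0,0.0008,0,0,0]'

```text
time: 14.6
tcp_pos: [0.5564, 0.2349, 0.082]
ee_rot: [0.707, 0.707, 0.002, 0.001]
contact_force: [-5.9, -2.4, 16.1]
width: -0.0001
gripper_force: 8.0
```

Request:
jog_arm --plan '[0,0,-0.02,0,0,0,0,0,-0.06,0,0,0,-0.02,0.0,-0.11,0,0,0,-0.07,0,-0.15,0,0,0,-0.12,0,-0.15,0,0,0,-0.17,0,-0.15,0,0,0,-0.22,0,-0.15,0,0,0,-0.25,0,-0.15,0,0,0]'

```text
time: 15.27
tcp_pos: [0.5555, 0.044, 0.1926]
ee_rot: [0.708, 0.706, 0.001, 0.002]
contact_force: [0.5, -0.4, -0.6]
width: -0.0002
gripper_force: 0.0
```

```bash
python3 - <<'E'
from cell import manip
from h import *
import cv2
s=manip.state();print(s["time"],s["contact_force"])
for n in("top","side"):
    p=manip.capture(n);plane(p);w=cloud(p)
    c=p["pixels"][95:180,190:300] if n=="side" else p["pixels"][150:260,165:275];cv2.imwrite(f"pics/{n}5.png",cv2.resize(c,None,fx=5,fy=5,interpolation=cv2.INTER_CUBIC))
    for y0,y1 in((.195,.222),(.335,.37)):
        for x0,x1 in((.42,.49),(.52,.6)):
            q=w[(w[...,0]>x0)&(w[...,0]<x1)&(w[...,1]>y0)&(w[...,1]<y1)&(w[...,2]>.0825)&(w[...,2]<.105)]
            print(n,"lip/clip",len(q),np.round(np.percentile(q,[0,50,100],axis=0)*1000,1).tolist())
E
```

```text
15.2667 [ 0.45764588 -0.44345323 -0.56374931]
plane deg [-0.09 -0.05] z0 80.3 corners/pads z x-/x+ at y-65: [80.4 80.3] y+65 [80.3 80.2] y range [215.6 344.1] x [421.7 589.2]
top lip/clip 63 [[423.9, 208.6, 82.5], [453.7, 214.2, 89.9], [485.7, 221.5, 99.7]]
top lip/clip 57 [[537.2, 209.2, 82.5], [553.8, 212.8, 90.6], [567.4, 218.0, 98.7]]
top lip/clip 110 [[428.1, 335.8, 82.6], [453.6, 346.2, 86.0], [487.6, 355.0, 90.0]]
top lip/clip 108 [[540.4, 335.1, 82.7], [554.5, 346.6, 86.1], [568.7, 354.3, 90.2]]
plane deg [0.07 0.03] z0 80.5 corners/pads z x-/x+ at y-65: [80.4 80.5] y+65 [80.4 80.6] y range [214.6 344.2] x [421.2 588.4]
side lip/clip 38 [[438.7, 209.6, 82.6], [452.4, 213.9, 89.9], [471.1, 218.0, 97.4]]
side lip/clip 31 [[537.1, 210.3, 82.5], [552.5, 214.4, 90.6], [570.1, 218.3, 98.1]]
side lip/clip 44 [[423.0, 335.6, 82.5], [452.1, 347.1, 86.0], [472.5, 355.5, 89.0]]
side lip/clip 40 [[536.7, 335.5, 82.8], [553.2, 346.5, 85.3], [567.9, 354.8, 89.4]]
```

View pics/top5.png

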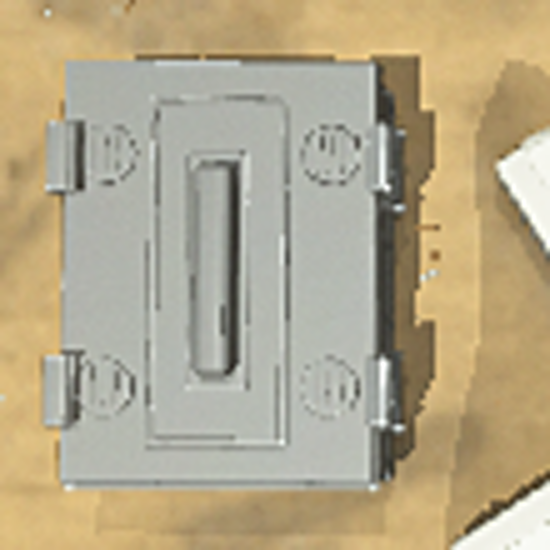

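View pics/side5.png

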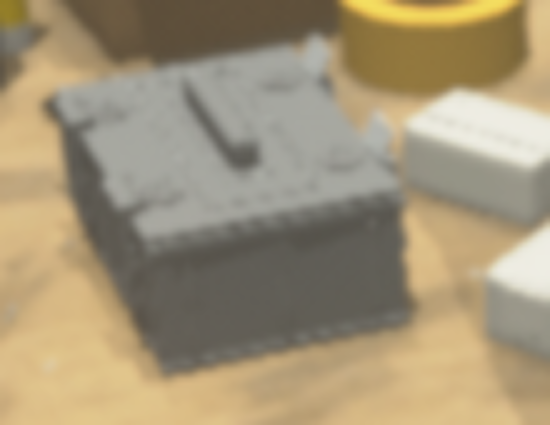

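The lid is level at 80.3–80.5 mm on all four sides. In the top crop its left edge is under both lips ((65,155) and (60,390)), and both clips sit over its right edge ((382,155) and (383,390)), with noses back at rest. The arm is clear.

```bash
python3 -c "
from cell import manip
print(manip.hand_in())"
```

```text
the job is handed in; nothing more can be done
None
```

The tub is closed and handed in at about 15 s. The lid sits level and home (edges 80.2–80.6 mm in both cameras), under both lips and with both clips over its edge; the highest push I read was 19 N.

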